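Index the sample carrier and hold a probe centred in the guide

TASK

Push the jar carrier along its rail until it is fully home against the stop block, with the open jar under the guide hole. Then take the probe with the straight cylindrical grip out of the rack and lower it upright through the guide hole, without touching the guide or the jar, until its tip is about half way down inside the jar. Finish still holding it there, at rest and centred in the hole; do not let go, and leave the other rod and everything else on the bench where they are.

Things in the scene. Friction and masses are not known exactly. Their poses are not given: they have to be found in the camera images.
- station: fixed sampling station: aluminium base 130 x 460 x 10 mm carrying a straight rail; origin on the bench, exactly below the centre of the guide hole; its y axis is the direction in which the carrier has to be pushed, its z is up. The base reaches from 345 mm behind to 75 mm ahead of the origin along y. A column 137 mm high stands on the +x side of the guide
- carrier (a joint): travel of the carrier along the station's +y, in m. 0 is the rear end of the rail, 0.150 is home: the deck's front edge meets the stop block (a bar across the rail, 40 mm high) and the jar is centred under the guide hole. It starts anywhere between 0 and 0.06, slides with a friction of about 1.5 N and stays where it is left
- tab_top (a point): centre of the top edge of the push tab, an upright plate at the rear (-y) end of the carrier: 40 mm wide across the rail (along the station's x), 10 mm thick along the rail, 50 mm high. This top edge is 82 mm above the bench; the carrier's deck (top 32 mm above the bench) ends 15 mm behind the tab, the rail bars behind it are 22 mm high. The tab stands 105 mm behind the jar's axis
- jar_floor (a point): centre of the inner floor of the jar, an open white plastic jar fixed on the carrier and moving with it: 62 mm outside, 52 mm clear at the mouth, 70 mm high. The floor is 37 mm above the bench; the rim is 65 mm above this point, 102 mm above the bench
- guide_hole (a point): centre of the mouth of the guide hole, a round vertical through hole of 24 mm in a fixed steel guide plate, 64 x 64 x 12 mm, held from the +x side by a 50 mm wide arm of the same thickness; this point lies on the plate's top face, 137 mm above the bench (underside 125 mm); z is up, x and y as the station's
- rack: fixed white rack, 200 mm along its x, 90 mm along its y, with a 10 mm thick top plate 60 mm deep, top face 130 mm above the bench, and 14 mm holes at x = -45 mm and x = +45 mm. Two rods hang in the holes by their collars, either way round. Origin: on the bench under its centre
- probe: the probe: steel stem of 10 mm diameter and 115 mm long, above it a collar of 30 mm diameter and 6 mm thick, above that a straight upright grey cylindrical grip of 22 mm diameter and 50 mm high (171 mm in all), about 0.12 kg. It hangs upright in one of the rack's holes, tip 15 mm above the bench, collar on the rack's top plate. Origin: centre of the tip's end face; z runs up the rod
- probe_tip (a point): centre of the end face of the probe's stem (same as the probe's origin)
- probe_grip (a point): point on the probe's axis in its cylindrical grip, 147 mm above the tip, 24 mm below the grip's top: the place to hold
- stirrer: the other rod in the rack: 8 mm stem, 30 mm collar, and a ball of 34 mm as its grip (152 mm in all). Leave it where it is. Origin: centre of the stem's end; z up the rod
- bottle_a: white sample bottle with a red screw cap, 42 mm across, 85 mm high, standing; origin: centre of its underside. Bystander: leave it where it is
- bottle_b: white sample bottle with a red screw cap, 42 mm across, 85 mm high, standing; origin: centre of its underside. Bystander: leave it where it is
- bottle_c: white sample bottle with a red screw cap, 42 mm across, 85 mm high, standing; origin: centre of its underside. Bystander: leave it where it is
- beaker: open white plastic beaker, 86 mm across the rim, 105 mm high; origin: centre of its underside. Bystander
- cap: loose red cap, 46 mm across, 15 mm high; origin: centre of its underside. Bystander
- tray: clear open specimen tray 120 x 100 x 18 mm; origin: centre of its underside. Bystander
- notebook: closed notebook 150 x 100 x 10 mm; origin: centre of its underside. Bystander
Not all that is in view belongs to the job. Leave any orange, purple or turquoise look-alike of the probe alone.

How it is judged:
On the way, in this order (a step that is already met when the one before it is completed fails the run):
1. the carrier rests home against the stop (within 4 mm) while the probe is still in the rack (value of joint carrier above 0.146 m and velocity of joint carrier between -0.01 and 0.01 m/s and distance of probe_tip from where it was at the start of the episode below 0.02 m), for 0.2 s.
2. the tip of the probe is above the guide hole (within 8 mm of its axis, above the plate) (horizontal distance between probe_tip and guide_hole below 0.008 m and z of probe_tip in the frame of guide_hole above 0.001 m).
At the end, for the whole second after the job is handed in: The carrier is home within 4 mm of the stop; the probe is held by the fingers, at rest (under 20 mm/s), upright within 0.06 rad, its tip within 4 mm of the guide hole's axis and 15 to 50 mm above the jar's inner floor (the middle is 32 mm), touching neither guide nor jar (value of joint carrier above 0.146 m and horizontal distance between probe_tip and guide_hole below 0.004 m and angle between probe's own z axis and vertical below 0.06 rad and z of probe_tip in the frame of jar_floor between 0.015 and 0.05 m and linear speed of probe below 0.02 m/s and contact force between the fingers and probe above 1 N and contact force between station and probe below 0.2 N); the arm keeps its last pose, push and grip.
It fails at once if the probe touches the guide, the jar or any other part of the station (over 0.5 N) (contact force between station and probe above 0.5 N).
It fails at once if the other rod is lifted or shifted by more than 20 mm (distance of stirrer from where it was at the start of the episode above 0.02 m).
It fails at once if a bystander is moved by more than 25 mm (distance of any of bottle_a, bottle_b, bottle_c, beaker, cap, tray, notebook from where it was at the start of the episode above 0.025 m).
It also fails if it takes over 61 s, if anything falls off the work surface, if the arm or the gripper's body presses on something with over 40 N, if the wrist force passes 120 N, or if a joint passes its speed limit or range.

ROBOT

A 6-joint arm with a two-finger parallel gripper is mounted at the origin on the work surface. World frame = base frame: x ahead of the robot, y to its left, z up, the work surface at z = 0. Lengths are in m, angles in rad, forces in N, time in s.
With the tool pointing down it reaches from about 0.275 to 0.85 m from the base axis. Payload 19 kg.
Tool frame: the origin (TCP) lies midway between the tips of the shut fingers; the grasp point (between the pads) lies 19 mm behind it; z points along the fingers, y is the line along which they close (so a half turn about z gives the same grasp; the last joint's range is limited). The gripper opens to 85 mm and grips with 20 to 120 N. Pads are 22 mm wide; open, the fingers measure 114 mm over their backs; the gripper's body (76 mm by 85 mm) begins 54 mm behind the grasp point. The pads swing forward as they close: fully open they stand 13 mm farther back than shut.
Start: joints at [1.04, 0.15, 1.437, -0, 1.554, -0.134], TCP at [0.222, 0.53, 0.231] pointing down, gripper open.
Joint ranges: [-2.8, 2.8], [-0.68, 2.1], [0.12, 2.68], [-1.39, 4.53], [0.16, 2.79], [-2.81, 2.81]. Speed limits (rad/s): [1.89, 1.89, 2.22, 3.01, 3.01, 3.01].

INTERFACE

Orientations are given as a unit quaternion [w, x, y, z].
In Python, from rig import sensors, read_camera, camera_model, ticket gives the robot as it stands. The module is installed in compiled form; this text tells all that it offers.
- The arm moves only by the tool servo_tool, never from a script. Its argument "increments" is a list of rows, each an object of numbers: "dx", "dy", "dz": the shift along the tool's x, y, z each as a share of 100 mm, from -1 to 1; "rx", "ry", "rz": the turn, a rotation vector about the tool's x, y, z each as a share of 45 degrees, from -1 to 1. A call has 1 to 8 rows; each row is the pose to reach, as a shift and turn from the pose commanded when the call began, along the tool's axes at that moment; what a row does not reach only later rows make up. A row lasts 1/10 s, in which the tool goes at most 50 mm and 8.59 degrees, less where a joint would pass 70% of its speed; a pose out of reach is approached as far as the arm can. A call with a number of a shift or a turn outside -1 to 1 is refused whole. A call with a gripper value outside its range is refused whole. "fingers" is the gripper's target within -1 to 1 (fully open at 1, half-way at 0, shut at -1), set as the call begins (left out, the last holds). The fingers move at their own pace and stop on an object; "force" is the grip in N (left out, the last holds). Time passes only in rows, so rows that repeat a pose let the fingers close. It gives the time, the measured TCP pose, the force, the opening and the grip force at its end, in the units of the state.
- sensors.read_state(): the state, without advancing time (a new reading comes with each control period).
- read_camera(name): name is "scene" or "side" or "wrist"; returns the picture (400x640x3 uint8, blue, green, red); there is no depth.
- camera_model(name): a dict with "fx", "fy", "cx", "cy" (pixels), "cam_to_world" (4x4, takes a point from camera to world coordinates); the wrist camera has in their place "mount" (4x4, takes a point from camera to tool coordinates, whose origin is the TCP and whose axes are the flange's). Camera axes: x right, y down, z forward; pixel columns grow to the right and rows downward; lengths in m; the calibration is good to about 2 mm. A picture is of the moment at which its call begins: read the wrist's pose just before it. camera_model takes no time and is no camera call.
- ticket.hand_in(): hands the job in; it is judged then, once.
The state is a dict: "clock": time; "qpos": joint angles; "joint_velocities": joint speeds; "joint_torque": joint torques, N m; "tool_pos": TCP position; "orientation": TCP orientation; "ft_force": force on the tool from outside, world axes, zero at the start; "moment": the same for the moment, N m; "gripper_width": opening from 0.0 (shut) to 1.0 (fully open); "grasp_force": force on a finger pad.
Only numpy, scipy, OpenCV 4.12 (cv2) and the standard library are available. Lean on these libraries where they do the work, as an engineer would, in place of code of your own. Each camera call takes 0.05 s, during which the arm holds its last target. There are 200 camera calls.

## Working session

There is one attempt and no reset: what is moved stays moved. The work goes in short steps, Python scripts to look and compute and a tool call to move; the robot and the scene stay as the last step left them, time stands still between calls to the robot, and variables do not carry over. Pictures are saved under pics/ and viewed, at most 10 in all, crops included, and the job is handed in when it is done.

Besides the shell and the picture viewer there is one more tool, called after "Request:" by a JSON object that holds its "op" and its "data". servo_tool: Moves the arm, as the interface text tells. Shift numbers are shares of 100 mm and turn numbers shares of 45 degrees, none past 1 either way. Its arguments: {"type":"object","properties":{"increments":{"type":"array","items":{"type":"object","properties":{"dx":{"type":"number"},"dy":{"type":"number"},"dz":{"type":"number"},"rx":{"type":"number"},"ry":{"type":"number"},"rz":{"type":"number"}}}},"fingers":{"type":"number"},"force":{"type":"number"}},"required":["increments"]}

```bash
mkdir -p pics
cat > h.py <<'E'
import numpy as np, cv2
from rig import sensors, read_camera, camera_model, ticket
from scipy.spatial.transform import Rotation as R
def T(pos,q): 
    M=np.eye(4); M[:3,:3]=R.from_quat(np.r_[q[1:],q[0]]).as_matrix(); M[:3,3]=pos; return M
def tool(): 
    s=sensors.read_state(); return T(s["tool_pos"],s["orientation"])
def cam(name):
    m=camera_model(name); C=m["cam_to_world"] if "cam_to_world" in m else tool()@np.array(m["mount"])
    return np.array([[m["fx"],0,m["cx"]],[0,m["fy"],m["cy"]],[0,0,1]]),np.array(C)
def onz(K,C,uv,z):
    d=C[:3,:3]@np.linalg.solve(K,[uv[0],uv[1],1]); return C[:3,3]+d*(z-C[2,3])/d[2]
def proj(K,C,p):
    p=np.atleast_2d(p); c=(p-C[:3,3])@C[:3,:3]; u=c@K.T; return u[:,:2]/u[:,2:]
E
python3 - <<'E'
from h import *
np.set_printoptions(precision=4,suppress=True)
print(sensors.read_state())
for n in ("scene","side","wrist"):
    K,C=cam(n); cv2.imwrite(f"pics/{n}0.png",read_camera(n)); print(n,K[0,0],K[1,1],K[0,2],K[1,2]); print(C)
E
```

```text
{'clock': 0.0, 'qpos': array([ 1.04  ,  0.151 ,  1.438 , -0.    ,  1.5538, -0.134 ]), 'joint_velocities': array([-0.0004,  0.002 , -0.001 ,  0.0017, -0.0003,  0.0009]), 'joint_torque': array([  0.001 , -71.3062, -57.0869,   0.    ,   0.0088,   0.    ]), 'tool_pos': array([0.2221, 0.5301, 0.2307]), 'orientation': array([-0.0002,  0.1971,  0.9804, -0.0005]), 'ft_force': array([-0.4414,  0.2975, -0.4238]), 'moment': array([-0.0192, -0.0397,  0.0083]), 'grasp_force': 0.0, 'gripper_width': 1.0002461203213935}
scene 394.94156613667946 394.94156613667946 314.9828077588674 193.3234337076317
[[-0.2001  0.8168 -0.5411  1.1465]
 [ 0.9798  0.1649 -0.1135  0.1266]
 [-0.0035 -0.5529 -0.8333  1.0593]
 [ 0.      0.      0.      1.    ]]
side 386.90412800584613 386.90412800584613 321.7030250920647 202.05392185963578
[[ 0.7632 -0.4103  0.4991  0.054 ]
 [-0.6461 -0.4874  0.5873 -0.5945]
 [ 0.0023 -0.7708 -0.6371  0.747 ]
 [ 0.      0.      0.      1.    ]]
wrist 303.6298762611054 303.6298762611054 318.76583673079375 202.27982620694445
[[ 0.3867  0.8905  0.2396  0.1601]
 [ 0.9222 -0.3726 -0.1035  0.5551]
 [-0.0029  0.2609 -0.9653  0.3745]
 [ 0.      0.      0.      1.    ]]
```

View pics/scene0.png

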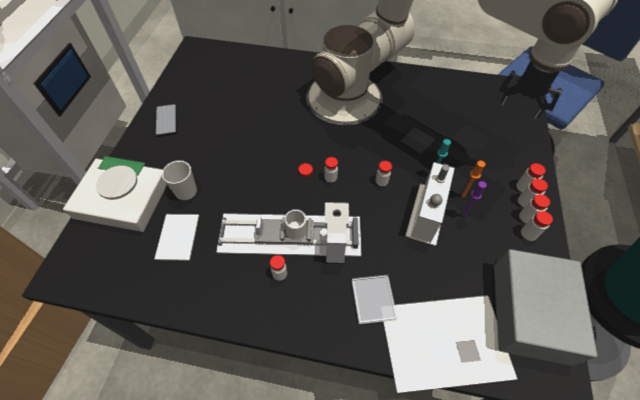

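View pics/side0.png

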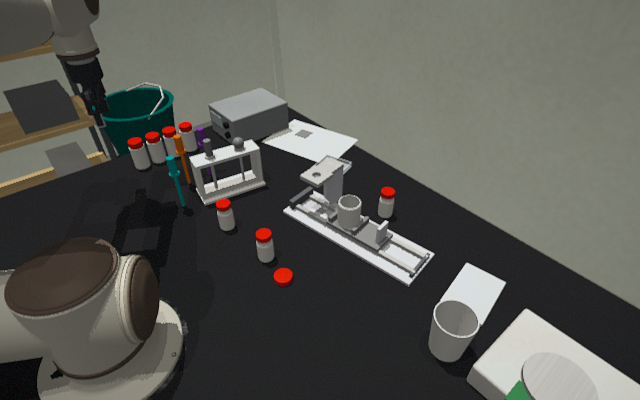

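The scene view shows the station (about 218–362, 213–258), with the stop and guide to the right (hole near 337,213). The rack is around (433,205), with the grey-grip probe at (442,172) and the ball stirrer at (436,200). The side view shows the same. I'll zoom in on both.

Run:
```python
import cv2
a=cv2.imread("pics/scene0.png")[135:285,210:470]; cv2.imwrite("pics/sc.png",cv2.resize(a,None,fx=3,fy=3,interpolation=cv2.INTER_CUBIC))
a=cv2.imread("pics/side0.png")[125:290,180:440]; cv2.imwrite("pics/sd.png",cv2.resize(a,None,fx=3,fy=3,interpolation=cv2.INTER_CUBIC))
```

```text
(no output)
```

View pics/sc.png

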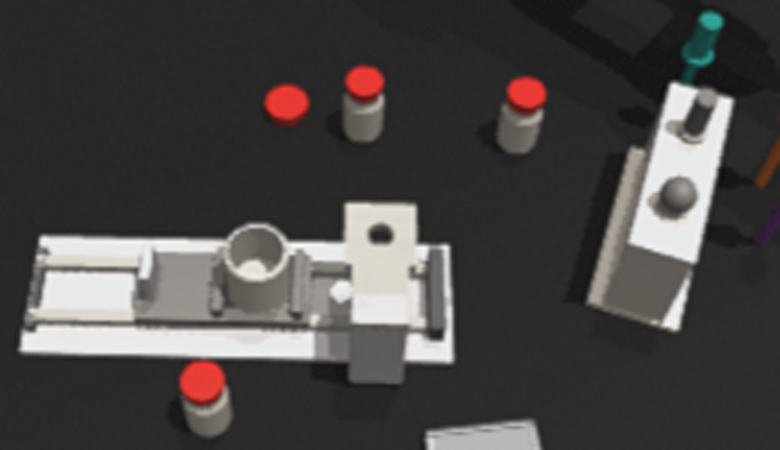

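View pics/sd.png

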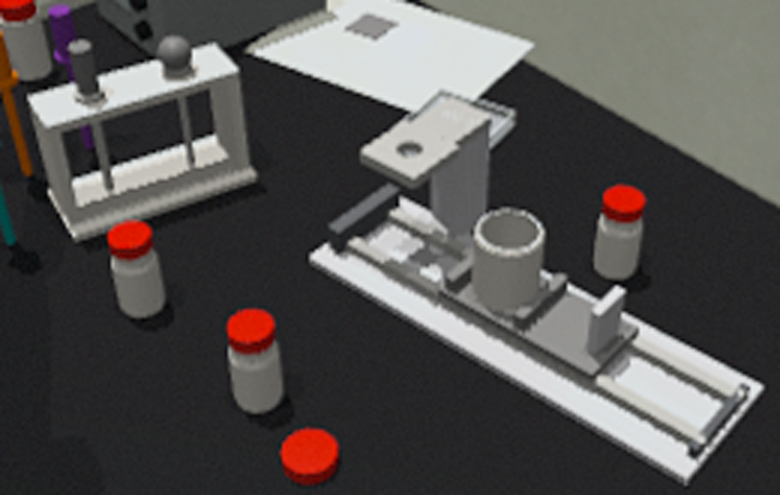

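```bash
cat > m.py <<'E'
from h import *
np.set_printoptions(precision=4,suppress=True)
cs={n:cam(n) for n in("scene","side")}
f=dict(scene=(210,135),side=(180,125))
def px(n,u,v): return ((u+.5)/3-.5+f[n][0],(v+.5)/3-.5+f[n][1])
pts=dict(hole=(.137,dict(scene=(381,234),side=(409,149))),jar=(.102,dict(scene=(257,253),side=(509,233))),
 tab=(.082,dict(scene=(148,249),side=(607,303))),ptop=(.186,dict(scene=(707,97),side=(81,46))),pcol=(.136,dict(scene=(694,130),side=(90,95))),
 ball=(.155,dict(scene=(679,195),side=(175,56))),b1=(.01,dict(scene=(40,237),side=(688,475))),b2=(.01,dict(scene=(450,245),side=(313,255))),
 b3=(.01,dict(scene=(453,362))),b4=(.01,dict(scene=(22,352),side=(762,385))),g1=(.137,dict(scene=(345,204),side=(408,178))),g2=(.137,dict(scene=(416,205),side=(361,157))),
 r1=(.13,dict(scene=(672,83))),r2=(.13,dict(scene=(733,98),side=(30,97))),r3=(.13,dict(scene=(693,262))),r4=(.13,dict(scene=(632,245))),
 botA=(.085,dict(scene=(365,80),side=(251,328))),botB=(.085,dict(scene=(526,93),side=(131,238))),botC=(.085,dict(scene=(203,380),side=(624,202))))
for k,(z,d) in pts.items():
    o=[onz(*cs[n],px(n,*uv),z)[:2] for n,uv in d.items()]
    A=[];b=[]
    for n,uv in d.items():
        K,C=cs[n]; r=C[:3,:3]@np.linalg.solve(K,[*px(n,*uv),1]); r/=np.linalg.norm(r); P=np.eye(3)-np.outer(r,r); A.append(P);b.append(P@C[:3,3])
    print(k,*o, np.linalg.lstsq(np.vstack(A),np.hstack(b),rcond=None)[0] if len(o)>1 else '')
E
python3 m.py
```

```text
hole [0.5976 0.0713] [0.5963 0.0677] [0.5974 0.0705 0.1354]
jar [ 0.6199 -0.0403] [ 0.6139 -0.0474] [ 0.6178 -0.042   0.0969]
tab [ 0.6252 -0.1464] [ 0.6307 -0.1502] [ 0.6279 -0.1485  0.0835]
ptop [0.4221 0.3444] [0.4228 0.3412] [0.4229 0.3437 0.1856]
pcol [0.4234 0.3455] [0.4191 0.3354] [0.4215 0.3453 0.1312]
ball [0.5145 0.3297] [0.5047 0.3164] [0.5104 0.3304 0.1472]
b1 [ 0.5951 -0.2794] [ 0.5949 -0.2809] [ 0.595  -0.2802  0.0093]
b2 [0.521  0.1351] [0.5247 0.1291] [0.5235 0.1327 0.01  ]
b3 [0.6495 0.156 ] 
b4 [ 0.7219 -0.2544] [ 0.7191 -0.2588] [ 0.7212 -0.2565  0.0069]
g1 [0.5726 0.0334] [0.5678 0.0347] [0.57   0.0346 0.1352]
g2 [0.5607 0.0976] [0.5556 0.0859] [0.5594 0.0953 0.1313]
r1 [0.3647 0.324 ] 
r2 [0.3718 0.3834] [0.3765 0.3787] [0.3754 0.3812 0.1309]
r3 [0.5668 0.3501] 
r4 [0.5599 0.2955] 
botA [0.386 0.02 ] [0.3846 0.0141] [0.3853 0.0185 0.0822]
botB [0.3699 0.1863] [0.3667 0.1785] [0.3681 0.1854 0.0808]
botC [ 0.7462 -0.0607] [ 0.7409 -0.0687] [ 0.7452 -0.0632  0.08  ]
```

```bash
cat > plan.py <<'E'
from h import *
def plan(wps,M=None,share=.97):
    """wps: (x,y,z,heading of tool x in deg); tool straight down. prints increments per call"""
    M=tool() if M is None else M
    for x,y,z,h in wps:
        c,s=np.cos(np.radians(h)),np.sin(np.radians(h))
        G=np.array([[c,s,0,x],[s,-c,0,y],[0,0,-1,z],[0,0,0,1.]])
        for _ in range(20):
            D=np.linalg.inv(M)@G; t=D[:3,3]/.1; r=R.from_matrix(D[:3,:3]).as_rotvec()/np.radians(45)
            k=min(1,share/max(np.abs(np.r_[t,r]).max(),1e-9)); t,r=np.round(t*k,3),np.round(r*k,3)
            print(dict(zip("dx dy dz rx ry rz".split(),map(float,[*t,*r]))))
            S=np.eye(4); S[:3,3]=t*.1; S[:3,:3]=R.from_rotvec(r*np.radians(45)).as_matrix(); M=M@S
            if k==1: break
        print('--',M[:3,3].round(4))
    return M
E
python3 -c "
from plan import *
o=np.array([.597,.0705]);d=np.array([-.1706,.9853]);p=o-d*.262
plan([(*p,.231,99.8),(*p,.055,99.8)])"
```

```text
{'dx': -0.97, 'dy': -0.73, 'dz': 0.0, 'rx': -0.0, 'ry': 0.0, 'rz': 0.186}
{'dx': -0.97, 'dy': -0.529, 'dz': 0.0, 'rx': -0.0, 'ry': 0.0, 'rz': 0.17}
{'dx': -0.97, 'dy': -0.371, 'dz': 0.0, 'rx': -0.0, 'ry': 0.0, 'rz': 0.16}
{'dx': -0.97, 'dy': -0.237, 'dz': 0.0, 'rx': -0.0, 'ry': 0.0, 'rz': 0.153}
{'dx': -0.97, 'dy': -0.117, 'dz': 0.0, 'rx': -0.0, 'ry': 0.0, 'rz': 0.15}
{'dx': -0.97, 'dy': -0.002, 'dz': 0.001, 'rx': -0.0, 'ry': 0.0, 'rz': 0.149}
{'dx': -0.97, 'dy': 0.113, 'dz': 0.0, 'rx': -0.0, 'ry': 0.0, 'rz': 0.15}
{'dx': -0.97, 'dy': 0.23, 'dz': 0.001, 'rx': -0.001, 'ry': 0.001, 'rz': 0.153}
{'dx': -0.035, 'dy': 0.013, 'dz': -0.0, 'rx': 0.0, 'ry': -0.0, 'rz': 0.006}
-- [ 0.6417 -0.1876  0.231 ]
{'dx': -0.0, 'dy': -0.0, 'dz': 0.97, 'rx': 0.0, 'ry': -0.0, 'rz': 0.0}
{'dx': -0.001, 'dy': -0.0, 'dz': 0.79, 'rx': 0.0, 'ry': -0.0, 'rz': 0.0}
-- [ 0.6417 -0.1877  0.055 ]
```

Request:
{"op": "servo_tool", "data": {"increments": [{"dx": -0.97, "dy": -0.73, "rz": 0.186}, {"dx": -0.97, "dy": -0.73, "rz": 0.186}, {"dx": -0.97, "dy": -0.73, "rz": 0.186}, {"dx": -0.97, "dy": -0.73, "rz": 0.186}], "fingers": -1}}

```text
invalid input
```

Request:
{"op": "servo_tool", "data": {"increments": [{"dx": -0.97, "dy": -0.53, "rz": 0.17}, {"dx": -0.97, "dy": -0.53, "rz": 0.17}, {"dx": -0.97, "dy": -0.53, "rz": 0.17}, {"dx": -0.97, "dy": -0.53, "rz": 0.17}]}}

```text
invalid input
```

Request:
{"op": "servo_tool", "data": {"increments": [{"dx": -0.97, "dy": -0.37, "rz": 0.16}, {"dx": -0.97, "dy": -0.37, "rz": 0.16}, {"dx": -0.97, "dy": -0.37, "rz": 0.16}, {"dx": -0.97, "dy": -0.37, "rz": 0.16}]}}

```text
invalid input
```

Request:
{"op": "servo_tool", "data": {"increments": [{"dx": -0.97, "dy": -0.24, "rz": 0.153}, {"dx": -0.97, "dy": -0.24, "rz": 0.153}, {"dx": -0.97, "dy": -0.24, "rz": 0.153}, {"dx": -0.97, "dy": -0.24, "rz": 0.153}]}}

```text
invalid input
```

Request:
{"op": "servo_tool", "data": {"increments": [{"dx": -0.97, "dy": -0.12, "rz": 0.15}, {"dx": -0.97, "dy": -0.12, "rz": 0.15}, {"dx": -0.97, "dy": -0.12, "rz": 0.15}, {"dx": -0.97, "dy": -0.12, "rz": 0.15}]}}

```text
invalid input
```

Request:
{"op": "servo_tool", "data": {"increments": [{"dx": -0.97, "rz": 0.15}, {"dx": -0.97, "rz": 0.15}, {"dx": -0.97, "rz": 0.15}, {"dx": -0.97, "rz": 0.15}]}}

```text
invalid input
```

Request:
{"op": "servo_tool", "data": {"increments": [{"dx": -0.97, "dy": 0.11, "rz": 0.15}, {"dx": -0.97, "dy": 0.11, "rz": 0.15}, {"dx": -0.97, "dy": 0.11, "rz": 0.15}, {"dx": -0.97, "dy": 0.11, "rz": 0.15}]}}

```text
invalid input
```

Request:
{"op": "servo_tool", "data": {"increments": [{"dx": -0.97, "dy": 0.23, "rz": 0.153}, {"dx": -0.97, "dy": 0.23, "rz": 0.153}, {"dx": -0.97, "dy": 0.23, "rz": 0.153}, {"dx": -0.97, "dy": 0.23, "rz": 0.153}]}}

```text
invalid input
```

Run:
```python
from plan import *
np.set_printoptions(precision=4,suppress=True)
K,C=cam("wrist"); im=read_camera("wrist"); cv2.imwrite("pics/w1.png",im)
print(sensors.read_state()); print(C)
o=np.array([.597,.0705]);d=np.array([-.1706,.9853]);p=o-d*.262
for n,q in dict(hole=(*o,.137),tab=(*(o-d*.220),.082),jar=(*(o-d*.115),.102)).items(): print(n,proj(K,C,q))
plan([(*p,.231,99.8),(*p,.055,99.8)])
```

```text
{'clock': 0.2, 'qpos': array([ 1.04  ,  0.1508,  1.4377,  0.    ,  1.5538, -0.134 ]), 'joint_velocities': array([ 0.    , -0.0025, -0.0007, -0.0005,  0.0005,  0.001 ]), 'joint_torque': array([  0.0009, -71.2669, -57.058 ,  -0.0002,   0.0065,   0.    ]), 'tool_pos': array([0.2221, 0.5302, 0.2309]), 'orientation': array([-0.0001,  0.1971,  0.9804, -0.0004]), 'ft_force': array([1.0503, 0.7881, 0.173 ]), 'moment': array([-0.0073,  0.0099,  0.0025]), 'grasp_force': 0.0, 'gripper_width': 0.9990905407723262}
[[ 0.3867  0.8905  0.2396  0.1601]
 [ 0.9222 -0.3726 -0.1034  0.5551]
 [-0.0028  0.2609 -0.9654  0.3746]
 [ 0.      0.      0.      1.    ]]
hole [[ 99.5799 603.489 ]]
tab [[ 19.094  595.8415]]
jar [[ 57.2426 592.4631]]
{'dx': -0.97, 'dy': -0.73, 'dz': 0.0, 'rx': -0.0, 'ry': 0.0, 'rz': 0.186}
{'dx': -0.97, 'dy': -0.529, 'dz': 0.0, 'rx': -0.0, 'ry': 0.0, 'rz': 0.17}
{'dx': -0.97, 'dy': -0.371, 'dz': 0.0, 'rx': -0.0, 'ry': 0.0, 'rz': 0.16}
{'dx': -0.97, 'dy': -0.237, 'dz': 0.0, 'rx': -0.0, 'ry': 0.0, 'rz': 0.153}
{'dx': -0.97, 'dy': -0.117, 'dz': 0.001, 'rx': -0.0, 'ry': 0.0, 'rz': 0.15}
{'dx': -0.97, 'dy': -0.002, 'dz': 0.0, 'rx': -0.0, 'ry': 0.0, 'rz': 0.149}
{'dx': -0.97, 'dy': 0.112, 'dz': 0.001, 'rx': -0.0, 'ry': 0.0, 'rz': 0.15}
{'dx': -0.97, 'dy': 0.231, 'dz': 0.0, 'rx': -0.001, 'ry': 0.001, 'rz': 0.153}
{'dx': -0.036, 'dy': 0.013, 'dz': 0.0, 'rx': 0.0, 'ry': -0.0, 'rz': 0.006}
-- [ 0.6417 -0.1877  0.231 ]
{'dx': -0.0, 'dy': -0.0, 'dz': 0.97, 'rx': 0.0, 'ry': -0.0, 'rz': 0.0}
{'dx': -0.0, 'dy': -0.0, 'dz': 0.79, 'rx': 0.0, 'ry': -0.0, 'rz': 0.0}
-- [ 0.6417 -0.1876  0.055 ]
```

View pics/w1.png

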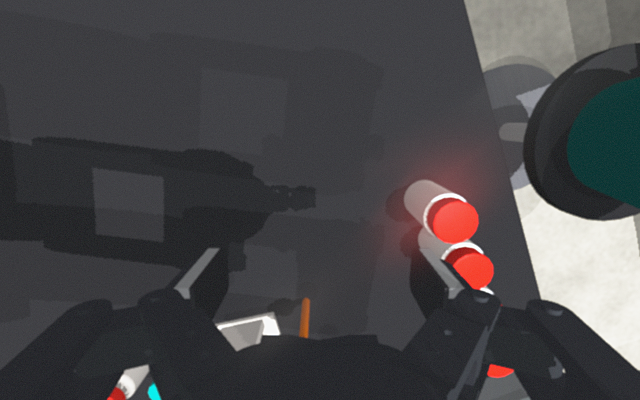

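The calls were refused and the arm hasn't moved. The wrist picture still shows the start pose: red-capped bottles around (455,220), fingers at the bottom. I'll try again with every key present.

Request:
{"op": "servo_tool", "data": {"increments": [{"dx": -0.97, "dy": -0.73, "dz": 0, "rx": 0, "ry": 0, "rz": 0.186}, {"dx": -0.97, "dy": -0.73, "dz": 0, "rx": 0, "ry": 0, "rz": 0.186}, {"dx": -0.97, "dy": -0.73, "dz": 0, "rx": 0, "ry": 0, "rz": 0.186}, {"dx": -0.97, "dy": -0.73, "dz": 0, "rx": 0, "ry": 0, "rz": 0.186}], "fingers": -1, "force": 40}}

```text
clock: 0.6
tool_pos: [0.2847, 0.4235, 0.2315]
orientation: [0.0, 0.269, 0.963, -0.0]
ft_force: [0.2, -0.0, -0.4]
gripper_width: 0.33
grasp_force: 0.0
```

Request:
{"op": "servo_tool", "data": {"increments": [{"dx": -0.97, "dy": -0.53, "dz": 0, "rx": 0, "ry": 0, "rz": 0.17}, {"dx": -0.97, "dy": -0.53, "dz": 0, "rx": 0, "ry": 0, "rz": 0.17}, {"dx": -0.97, "dy": -0.53, "dz": 0, "rx": 0, "ry": 0, "rz": 0.17}, {"dx": -0.97, "dy": -0.53, "dz": 0, "rx": 0, "ry": 0, "rz": 0.17}]}}

```text
clock: 1.0
tool_pos: [0.3398, 0.3293, 0.2314]
orientation: [0.0, 0.333, 0.943, 0.0]
ft_force: [0.3, 0.1, -0.7]
gripper_width: -0.002
grasp_force: 0.0
```

Request:
{"op": "servo_tool", "data": {"increments": [{"dx": -0.97, "dy": -0.37, "dz": 0, "rx": 0, "ry": 0, "rz": 0.16}, {"dx": -0.97, "dy": -0.37, "dz": 0, "rx": 0, "ry": 0, "rz": 0.16}, {"dx": -0.97, "dy": -0.37, "dz": 0, "rx": 0, "ry": 0, "rz": 0.16}, {"dx": -0.97, "dy": -0.37, "dz": 0, "rx": 0, "ry": 0, "rz": 0.16}]}}

```text
clock: 1.4
tool_pos: [0.3918, 0.2408, 0.2312]
orientation: [-0.0, 0.391, 0.92, 0.0]
ft_force: [0.2, 0.9, 0.6]
gripper_width: 0.0
grasp_force: 0.0
```

Request:
{"op": "servo_tool", "data": {"increments": [{"dx": -0.97, "dy": -0.24, "dz": 0, "rx": 0, "ry": 0, "rz": 0.153}, {"dx": -0.97, "dy": -0.24, "dz": 0, "rx": 0, "ry": 0, "rz": 0.153}, {"dx": -0.97, "dy": -0.24, "dz": 0, "rx": 0, "ry": 0, "rz": 0.153}, {"dx": -0.97, "dy": -0.24, "dz": 0, "rx": 0, "ry": 0, "rz": 0.153}]}}

```text
clock: 1.8
tool_pos: [0.4417, 0.155, 0.2311]
orientation: [-0.0, 0.445, 0.896, 0.0]
ft_force: [-0.4, 0.0, -0.3]
gripper_width: 0.002
grasp_force: 0.0
```

Request:
{"op": "servo_tool", "data": {"increments": [{"dx": -0.97, "dy": -0.12, "dz": 0, "rx": 0, "ry": 0, "rz": 0.15}, {"dx": -0.97, "dy": -0.12, "dz": 0, "rx": 0, "ry": 0, "rz": 0.15}, {"dx": -0.97, "dy": -0.12, "dz": 0, "rx": 0, "ry": 0, "rz": 0.15}, {"dx": -0.97, "dy": -0.12, "dz": 0, "rx": 0, "ry": 0, "rz": 0.15}]}}

```text
clock: 2.2
tool_pos: [0.4907, 0.071, 0.2311]
orientation: [-0.0, 0.496, 0.868, 0.0]
ft_force: [0.3, 0.3, 0.5]
gripper_width: -0.002
grasp_force: 0.0
```

Request:
{"op": "servo_tool", "data": {"increments": [{"dx": -0.97, "dy": 0, "dz": 0, "rx": 0, "ry": 0, "rz": 0.15}, {"dx": -0.97, "dy": 0, "dz": 0, "rx": 0, "ry": 0, "rz": 0.15}, {"dx": -0.97, "dy": 0, "dz": 0, "rx": 0, "ry": 0, "rz": 0.15}, {"dx": -0.97, "dy": 0, "dz": 0, "rx": 0, "ry": 0, "rz": 0.15}]}}

```text
clock: 2.6
tool_pos: [0.5399, -0.0125, 0.2311]
orientation: [-0.0, 0.547, 0.837, 0.0]
ft_force: [1.0, -0.5, -0.0]
gripper_width: -0.0
grasp_force: 0.0
```

Request:
{"op": "servo_tool", "data": {"increments": [{"dx": -0.97, "dy": 0.11, "dz": 0, "rx": 0, "ry": 0, "rz": 0.15}, {"dx": -0.97, "dy": 0.11, "dz": 0, "rx": 0, "ry": 0, "rz": 0.15}, {"dx": -0.97, "dy": 0.11, "dz": 0, "rx": 0, "ry": 0, "rz": 0.15}, {"dx": -0.97, "dy": 0.11, "dz": 0, "rx": 0, "ry": 0, "rz": 0.15}]}}

```text
clock: 3.0
tool_pos: [0.5889, -0.0968, 0.2311]
orientation: [-0.0, 0.595, 0.804, 0.0]
ft_force: [-0.9, -0.5, 0.2]
gripper_width: -0.0
grasp_force: 0.0
```

Request:
{"op": "servo_tool", "data": {"increments": [{"dx": -0.97, "dy": 0.23, "dz": 0, "rx": 0, "ry": 0, "rz": 0.153}, {"dx": -0.97, "dy": 0.23, "dz": 0, "rx": 0, "ry": 0, "rz": 0.153}, {"dx": -0.97, "dy": 0.23, "dz": 0, "rx": 0, "ry": 0, "rz": 0.153}, {"dx": -0.97, "dy": 0.23, "dz": 0, "rx": 0, "ry": 0, "rz": 0.153}]}}

```text
clock: 3.4
tool_pos: [0.6392, -0.1829, 0.2311]
orientation: [-0.0, 0.642, 0.767, 0.0]
ft_force: [0.2, 0.3, 0.8]
gripper_width: -0.001
grasp_force: 0.0
```

Run:
```python
from plan import *
np.set_printoptions(precision=4,suppress=True)
K,C=cam("wrist"); im=read_camera("wrist"); cv2.imwrite("pics/w2.png",im)
s=sensors.read_state();print(s['clock'],s['tool_pos'],s['qpos'],s['gripper_width'])
o=np.array([.597,.0705]);d=np.array([-.1706,.9853]);p=o-d*.262
for n,q in dict(hole=(*o,.137),tab=(*(o-d*.220),.082),jar=(*(o-d*.115),.102)).items(): print(n,proj(K,C,q))
plan([(*p,.231,99.8),(*p,.055,99.8)])
```

```text
3.45 [ 0.639  -0.1824  0.2316] [-0.3941  0.3391  1.2046  0.0004  1.5982 -0.5711] -0.002091372313285153
hole [[ 326.4002 -215.537 ]]
tab [[322.4828 150.8893]]
jar [[323.7794  21.1274]]
{'dx': -0.056, 'dy': 0.017, 'dz': 0.006, 'rx': -0.0, 'ry': -0.001, 'rz': 0.008}
-- [ 0.6417 -0.1876  0.231 ]
{'dx': 0.0, 'dy': 0.0, 'dz': 0.97, 'rx': -0.0, 'ry': 0.0, 'rz': -0.0}
{'dx': 0.001, 'dy': 0.0, 'dz': 0.79, 'rx': -0.0, 'ry': 0.0, 'rz': -0.0}
-- [ 0.6417 -0.1876  0.055 ]
```

View pics/w2.png

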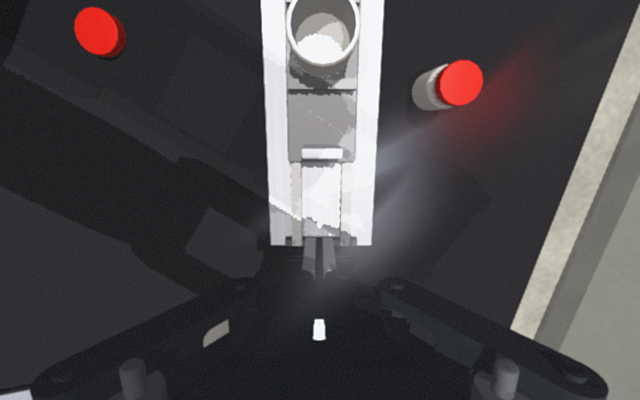

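The wrist view confirms the fit: tab at (322,153) against a predicted (322,151), jar rim at about (323,30). The shut fingers at (320,265) are in line with the rail. Now I'll descend behind the tab and push.

Request:
{"op": "servo_tool", "data": {"increments": [{"dx": -0.06, "dy": 0.02, "dz": 0.5, "rx": 0, "ry": 0, "rz": 0.01}, {"dx": -0.06, "dy": 0.02, "dz": 0.97, "rx": 0, "ry": 0, "rz": 0.01}, {"dx": -0.06, "dy": 0.02, "dz": 0.97, "rx": 0, "ry": 0, "rz": 0.01}]}}

```text
clock: 3.75
tool_pos: [0.6394, -0.1871, 0.1289]
orientation: [-0.004, 0.645, 0.764, -0.001]
ft_force: [-1.5, 0.7, -0.7]
gripper_width: -0.002
grasp_force: 0.0
```

Request:
{"op": "servo_tool", "data": {"increments": [{"dx": 0, "dy": 0, "dz": 0.4, "rx": 0, "ry": 0, "rz": 0}, {"dx": 0, "dy": 0, "dz": 0.79, "rx": 0, "ry": 0, "rz": 0}, {"dx": 0, "dy": 0, "dz": 0.79, "rx": 0, "ry": 0, "rz": 0}]}}

```text
clock: 4.05
tool_pos: [0.6407, -0.1883, 0.0534]
orientation: [-0.002, 0.645, 0.764, -0.001]
ft_force: [-0.9, 1.0, -0.2]
gripper_width: -0.002
grasp_force: 0.0
```

Request:
{"op": "servo_tool", "data": {"increments": [{"dx": 0.15, "dy": 0, "dz": 0, "rx": 0, "ry": 0, "rz": 0}, {"dx": 0.25, "dy": 0, "dz": 0, "rx": 0, "ry": 0, "rz": 0}, {"dx": 0.35, "dy": 0, "dz": 0, "rx": 0, "ry": 0, "rz": 0}, {"dx": 0.45, "dy": 0, "dz": 0, "rx": 0, "ry": 0, "rz": 0}, {"dx": 0.55, "dy": 0, "dz": 0, "rx": 0, "ry": 0, "rz": 0}, {"dx": 0.65, "dy": 0, "dz": 0, "rx": 0, "ry": 0, "rz": 0}, {"dx": 0.75, "dy": 0, "dz": 0, "rx": 0, "ry": 0, "rz": 0}, {"dx": 0.85, "dy": 0, "dz": 0, "rx": 0, "ry": 0, "rz": 0}]}}

```text
clock: 4.85
tool_pos: [0.6278, -0.1057, 0.0553]
orientation: [-0.0, 0.646, 0.764, -0.0]
ft_force: [1.4, -2.4, 1.6]
gripper_width: -0.0
grasp_force: 1.0
```

Request:
{"op": "servo_tool", "data": {"increments": [{"dx": 0.08, "dy": 0, "dz": 0, "rx": 0, "ry": 0, "rz": 0}, {"dx": 0.15, "dy": 0, "dz": 0, "rx": 0, "ry": 0, "rz": 0}, {"dx": 0.22, "dy": 0, "dz": 0, "rx": 0, "ry": 0, "rz": 0}, {"dx": 0.29, "dy": 0, "dz": 0, "rx": 0, "ry": 0, "rz": 0}, {"dx": 0.35, "dy": 0, "dz": 0, "rx": 0, "ry": 0, "rz": 0}, {"dx": 0.4, "dy": 0, "dz": 0, "rx": 0, "ry": 0, "rz": 0}, {"dx": 0.43, "dy": 0, "dz": 0, "rx": 0, "ry": 0, "rz": 0}, {"dx": 0.45, "dy": 0, "dz": 0, "rx": 0, "ry": 0, "rz": 0}]}}

```text
clock: 5.65
tool_pos: [0.6205, -0.0619, 0.0552]
orientation: [-0.0, 0.646, 0.764, -0.0]
ft_force: [-0.8, -1.7, -0.3]
gripper_width: -0.002
grasp_force: 0.8
```

Request:
{"op": "servo_tool", "data": {"increments": [{"dx": 0.03, "dy": 0, "dz": 0, "rx": 0, "ry": 0, "rz": 0}, {"dx": 0.06, "dy": 0, "dz": 0, "rx": 0, "ry": 0, "rz": 0}, {"dx": 0.08, "dy": 0, "dz": 0, "rx": 0, "ry": 0, "rz": 0}, {"dx": 0.1, "dy": 0, "dz": 0, "rx": 0, "ry": 0, "rz": 0}]}}

```text
clock: 6.05
tool_pos: [0.6189, -0.0521, 0.0553]
orientation: [0.0, 0.646, 0.764, -0.0]
ft_force: [-0.7, -1.7, -0.4]
gripper_width: -0.001
grasp_force: 0.8
```

Request:
{"op": "servo_tool", "data": {"increments": [{"dx": 0.01, "dy": 0, "dz": 0, "rx": 0, "ry": 0, "rz": 0}, {"dx": 0.02, "dy": 0, "dz": 0, "rx": 0, "ry": 0, "rz": 0}]}}

```text
clock: 6.25
tool_pos: [0.6186, -0.0502, 0.0553]
orientation: [0.0, 0.646, 0.764, -0.0]
ft_force: [-0.7, -1.9, -0.9]
gripper_width: 0.002
grasp_force: 0.8
```

Request:
{"op": "servo_tool", "data": {"increments": [{"dx": 0.01, "dy": 0, "dz": 0, "rx": 0, "ry": 0, "rz": 0}, {"dx": 0.02, "dy": 0, "dz": 0, "rx": 0, "ry": 0, "rz": 0}]}}

```text
clock: 6.45
tool_pos: [0.6185, -0.0501, 0.0554]
orientation: [0.001, 0.646, 0.764, -0.001]
ft_force: [1.9, -22.5, -3.6]
gripper_width: -0.002
grasp_force: 11.2
```

Request:
{"op": "servo_tool", "data": {"increments": [{"dx": 0.01, "dy": 0, "dz": 0, "rx": 0, "ry": 0, "rz": 0}]}}

```text
clock: 6.55
tool_pos: [0.6186, -0.05, 0.0555]
orientation: [0.002, 0.646, 0.763, -0.001]
ft_force: [3.3, -30.0, -5.5]
gripper_width: 0.003
grasp_force: 15.1
```

Request:
{"op": "servo_tool", "data": {"increments": [{"dx": 0.01, "dy": 0, "dz": 0, "rx": 0, "ry": 0, "rz": 0}]}}

```text
clock: 6.65
tool_pos: [0.6185, -0.05, 0.0555]
orientation: [0.002, 0.646, 0.763, -0.002]
ft_force: [4.4, -38.6, -6.2]
gripper_width: -0.001
grasp_force: 19.0
```

Request:
{"op": "servo_tool", "data": {"increments": [{"dx": -0.2, "dy": 0, "dz": 0, "rx": 0, "ry": 0, "rz": 0}, {"dx": -0.4, "dy": 0, "dz": 0, "rx": 0, "ry": 0, "rz": 0}, {"dx": -0.4, "dy": 0, "dz": -0.4, "rx": 0, "ry": 0, "rz": 0}, {"dx": -0.4, "dy": 0, "dz": -0.9, "rx": 0, "ry": 0, "rz": 0}, {"dx": -0.4, "dy": 0, "dz": -1, "rx": 0, "ry": 0, "rz": 0}], "fingers": 1}}

```text
clock: 7.15
tool_pos: [0.6265, -0.0869, 0.1613]
orientation: [0.003, 0.646, 0.763, 0.002]
ft_force: [0.3, 0.4, 0.8]
gripper_width: 0.847
grasp_force: 0.0
```

Request:
{"op": "servo_tool", "data": {"increments": [{"dx": 0.2, "dy": 0, "dz": -0.5, "rx": 0, "ry": 0, "rz": 0}, {"dx": 0.3, "dy": 0, "dz": -0.95, "rx": 0, "ry": 0, "rz": 0}, {"dx": 0.3, "dy": 0, "dz": -0.95, "rx": 0, "ry": 0, "rz": 0}, {"dx": 0.3, "dy": 0, "dz": -0.95, "rx": 0, "ry": 0, "rz": 0}, {"dx": 0.3, "dy": 0, "dz": -0.95, "rx": 0, "ry": 0, "rz": 0}]}}

```text
clock: 7.65
tool_pos: [0.6194, -0.0565, 0.2491]
orientation: [-0.001, 0.646, 0.764, -0.0]
ft_force: [-0.3, -0.0, -0.9]
gripper_width: 0.998
grasp_force: 0.0
```

Run:
```python
from plan import *
np.set_printoptions(precision=4,suppress=True)
K,C=cam("wrist"); im=read_camera("wrist"); np.savez("w3",K=K,C=C,im=im)
s=sensors.read_state();print(s['clock'],s['tool_pos'],s['orientation'])
for n,q in dict(hole=(.597,.0705,.137)).items(): print(n,proj(K,C,q))
a=cv2.resize(im[60:340,160:480],None,fx=2,fy=2,interpolation=cv2.INTER_CUBIC); cv2.imwrite("pics/w3.png",a)
```

```text
7.7 [ 0.6193 -0.0565  0.2488] [-0.001   0.6458  0.7635 -0.0005]
hole [[319.8124  33.1112]]
```

View pics/w3.png

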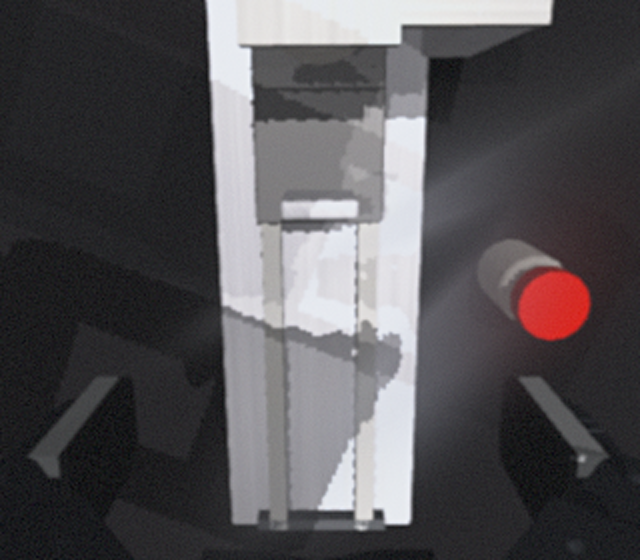

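The tab is at crop (320,209) and the guide plate at the top; the hole is above this crop, predicted at v≈33 in the full picture. I'll move 60 mm forward so the camera is directly above the hole.

Request:
{"op": "servo_tool", "data": {"increments": [{"dx": 0.3, "dy": 0, "dz": 0, "rx": 0, "ry": 0, "rz": 0}, {"dx": 0.6, "dy": 0, "dz": 0, "rx": 0, "ry": 0, "rz": 0}, {"dx": 0.6, "dy": 0, "dz": 0, "rx": 0, "ry": 0, "rz": 0}, {"dx": 0.6, "dy": 0, "dz": 0, "rx": 0, "ry": 0, "rz": 0}, {"dx": 0.6, "dy": 0, "dz": 0, "rx": 0, "ry": 0, "rz": 0}]}}

```text
clock: 8.2
tool_pos: [0.6096, 0.0022, 0.2496]
orientation: [-0.0, 0.646, 0.763, -0.0]
ft_force: [-0.2, -0.6, 0.3]
gripper_width: 1.001
grasp_force: 0.0
```

Run:
```python
from plan import *
np.set_printoptions(precision=4,suppress=True)
K,C=cam("wrist"); im=read_camera("wrist"); np.savez("w4",K=K,C=C,im=im)
s=sensors.read_state();print(s['clock'],s['tool_pos'],s['orientation'])
u=proj(K,C,(.597,.0705,.137))[0]; print(u)
x,y=(u-40).astype(int); c=im[y:y+80,x:x+80]; print(x,y)
sc=cv2.imread("pics/scene0.png"); si=read_camera("side"); sn=read_camera("scene"); np.savez("home",side=si,scene=sn)
cr=lambda i,u,v,w,f: cv2.resize(i[v-w:v+w,u-w:u+w],None,fx=f,fy=f,interpolation=cv2.INTER_CUBIC)
a=cv2.resize(c,(400,400),interpolation=cv2.INTER_CUBIC)
cv2.imwrite("pics/w4.png",np.hstack([a,cr(sn,320,220,50,4)]))
g=cv2.cvtColor(c,cv2.COLOR_BGR2GRAY); print(g[40,::4],g[::4,40])
```

```text
8.25 [0.6096 0.0021 0.2497] [-0.0003  0.646   0.7634 -0.0004]
[319.5438 114.725 ]
279 74
[235 229 232 232 232 228 202 111 114 106 110 114 114 109 229 229 230 228
 230 228] [201 236 237 236 234 234 235 144 112 139 110 114 111 109 114 181 200 197
 196 196]
```

View pics/w4.png

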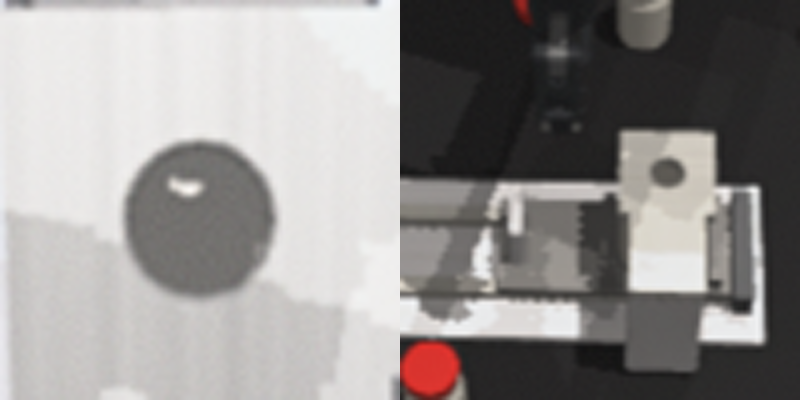

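```bash
cat > hole.py <<'E'
from plan import *
np.set_printoptions(precision=4,suppress=True)
def dark(im,u,w,th):
    g=cv2.cvtColor(im,cv2.COLOR_BGR2GRAY).astype(np.uint8); x,y=int(u[0]-w),int(u[1]-w)
    g=cv2.resize(g[y:y+2*w,x:x+2*w],None,fx=4,fy=4,interpolation=cv2.INTER_CUBIC)
    cn,_=cv2.findContours((g<th).astype(np.uint8),cv2.RETR_EXTERNAL,cv2.CHAIN_APPROX_NONE)
    c=min((c for c in cn if cv2.contourArea(c)>100),key=lambda c:np.linalg.norm(c.mean((0,1))-4*w))
    e=cv2.fitEllipse(cv2.convexHull(c)); return (np.array(e[0])+.5)/4-.5+[x,y],np.array(e[1])/4
if __name__=="__main__":
    d=np.load("w4.npz"); c,s=dark(d["im"],(319.5,117),22,155); print(c,s,onz(d["K"],d["C"],c,.137))
    h=np.load("home.npz")
    for n,u,w in(("scene",(336.7,212.7),8),("side",(316,174.3),10)):
        try: c,s=dark(h[n],u,w,150); print(n,c,s,onz(*cam(n),c,.137))
        except Exception as e: print(n,e)
    plan([(.4885,.3337,.25,171.2)],share=1)
E
python3 hole.py
```

```text
[318.4169 117.4803] [29.8445 31.4481] [0.5965 0.0682 0.137 ]
scene [336.2466 212.6954] [7.6062 9.3304] [0.598  0.0702 0.137 ]
side [316.0906 174.4889] [5.49   8.9329] [0.596 0.067 0.137]
{'dx': 1.0, 'dy': -0.186, 'dz': -0.0, 'rx': -0.0, 'ry': -0.0, 'rz': -0.459}
{'dx': 1.0, 'dy': 0.178, 'dz': -0.0, 'rx': -0.0, 'ry': -0.0, 'rz': -0.458}
{'dx': 1.0, 'dy': 0.594, 'dz': -0.0, 'rx': -0.0, 'ry': -0.0, 'rz': -0.525}
{'dx': 0.195, 'dy': 0.271, 'dz': -0.0, 'rx': -0.0, 'ry': -0.001, 'rz': -0.151}
-- [0.4885 0.3337 0.25  ]
```

Request:
{"op": "servo_tool", "data": {"increments": [{"dx": 0.5, "dy": -0.09, "dz": 0, "rx": 0, "ry": 0, "rz": -0.19}, {"dx": 1, "dy": -0.186, "dz": 0, "rx": 0, "ry": 0, "rz": -0.38}, {"dx": 1, "dy": -0.186, "dz": 0, "rx": 0, "ry": 0, "rz": -0.459}, {"dx": 1, "dy": -0.186, "dz": 0, "rx": 0, "ry": 0, "rz": -0.459}]}}

```text
clock: 8.75
tool_pos: [0.5744, 0.0991, 0.2505]
orientation: [0.0, 0.497, 0.868, 0.0]
ft_force: [0.8, 0.0, 0.9]
gripper_width: 0.999
grasp_force: 0.0
```

Request:
{"op": "servo_tool", "data": {"increments": [{"dx": 0.5, "dy": 0.09, "dz": 0, "rx": 0, "ry": 0, "rz": -0.19}, {"dx": 1, "dy": 0.178, "dz": 0, "rx": 0, "ry": 0, "rz": -0.38}, {"dx": 1, "dy": 0.178, "dz": 0, "rx": 0, "ry": 0, "rz": -0.458}, {"dx": 1, "dy": 0.178, "dz": 0, "rx": 0, "ry": 0, "rz": -0.458}]}}

```text
clock: 9.15
tool_pos: [0.5398, 0.1938, 0.2502]
orientation: [0.0, 0.335, 0.942, -0.0]
ft_force: [0.9, -0.8, -1.0]
gripper_width: 0.997
grasp_force: 0.0
```

Request:
{"op": "servo_tool", "data": {"increments": [{"dx": 0.5, "dy": 0.3, "dz": 0, "rx": 0, "ry": 0, "rz": -0.19}, {"dx": 1, "dy": 0.594, "dz": 0, "rx": 0, "ry": 0, "rz": -0.38}, {"dx": 1, "dy": 0.594, "dz": 0, "rx": 0, "ry": 0, "rz": -0.525}, {"dx": 1, "dy": 0.594, "dz": 0, "rx": 0, "ry": 0, "rz": -0.525}]}}

```text
clock: 9.55
tool_pos: [0.4998, 0.3035, 0.25]
orientation: [-0.0, 0.135, 0.991, -0.0]
ft_force: [0.5, -0.7, 0.1]
gripper_width: 0.999
grasp_force: 0.0
```

Request:
{"op": "servo_tool", "data": {"increments": [{"dx": 0.195, "dy": 0.27, "dz": 0, "rx": 0, "ry": 0, "rz": -0.15}, {"dx": 0.195, "dy": 0.27, "dz": 0, "rx": 0, "ry": 0, "rz": -0.15}, {"dx": 0.195, "dy": 0.27, "dz": 0, "rx": 0, "ry": 0, "rz": -0.15}, {"dx": 0.195, "dy": 0.27, "dz": 0, "rx": 0, "ry": 0, "rz": -0.15}]}}

```text
clock: 9.95
tool_pos: [0.489, 0.3327, 0.2501]
orientation: [-0.0, 0.079, 0.997, -0.0]
ft_force: [0.5, -0.4, 0.5]
gripper_width: 1.0
grasp_force: 0.0
```

Run:
```python
from plan import *
np.set_printoptions(precision=4,suppress=True)
K,C=cam("wrist"); im=read_camera("wrist"); np.savez("w5",K=K,C=C,im=im)
s=sensors.read_state();print(s['clock'],s['tool_pos'],s['orientation'],s['qpos'])
for z in (.186,.136): print(proj(K,C,(.4226,.344,z)))
print(proj(K,C,(.5104,.3304,.153)))
cv2.imwrite("pics/w5.png",cv2.resize(im[20:260,160:480],None,fx=2.5,fy=2.5,interpolation=cv2.INTER_CUBIC))
```

```text
10.0 [0.4889 0.3329 0.2502] [-0.      0.0788  0.9969 -0.0002] [ 0.4677  0.1797  1.3658 -0.0004  1.5964 -0.9453]
[[321.5846 119.9403]]
[[321.1914 120.0137]]
[[321.6153 229.3026]]
```

View pics/w5.png

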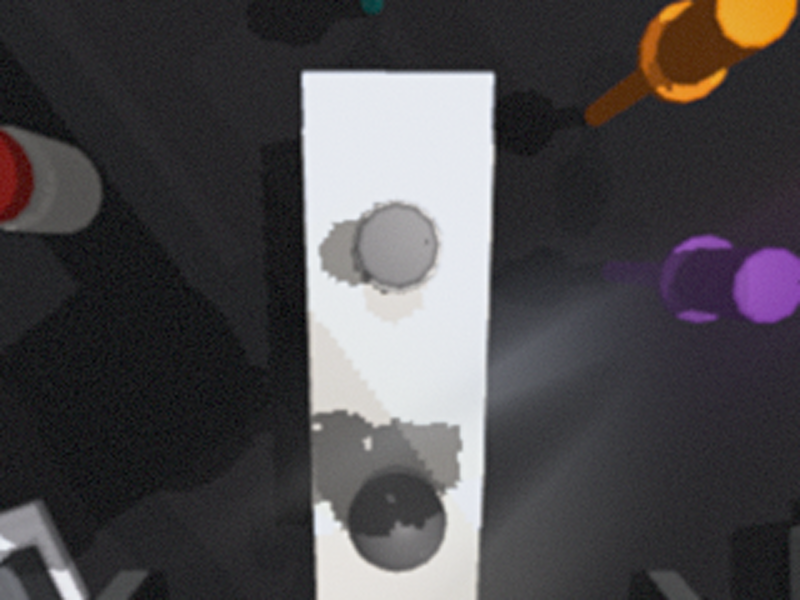

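The wrist view shows the probe's grip top at crop (397,244), the stirrer ball at (397,521), and the purple and orange look-alikes well to the side. From this I get the grasp target.

Run:
```python
from plan import *
np.set_printoptions(precision=4,suppress=True)
d=np.load("w5.npz"); p=onz(d["K"],d["C"],(318.5,117.3),.186); print(p)
plan([(p[0],p[1],.25,171.2),(p[0],p[1],.145,171.2)],share=1)
```

```text
[0.4206 0.3423 0.186 ]
{'dx': 0.689, 'dy': -0.014, 'dz': 0.002, 'rx': -0.001, 'ry': 0.0, 'rz': -0.005}
-- [0.4206 0.3423 0.25  ]
{'dx': -0.0, 'dy': -0.001, 'dz': 1.0, 'rx': 0.0, 'ry': 0.0, 'rz': -0.0}
{'dx': -0.0, 'dy': 0.0, 'dz': 0.05, 'rx': 0.0, 'ry': 0.0, 'rz': -0.0}
-- [0.4206 0.3422 0.145 ]
```

Request:
{"op": "servo_tool", "data": {"increments": [{"dx": 0.4, "dy": -0.014, "dz": 0, "rx": 0, "ry": 0, "rz": 0}, {"dx": 0.68, "dy": -0.014, "dz": 0, "rx": 0, "ry": 0, "rz": 0}, {"dx": 0.68, "dy": -0.014, "dz": 0, "rx": 0, "ry": 0, "rz": 0}, {"dx": 0.68, "dy": -0.014, "dz": 0.3, "rx": 0, "ry": 0, "rz": 0}, {"dx": 0.68, "dy": -0.014, "dz": 0.6, "rx": 0, "ry": 0, "rz": 0}, {"dx": 0.68, "dy": -0.014, "dz": 0.9, "rx": 0, "ry": 0, "rz": 0}, {"dx": 0.68, "dy": -0.014, "dz": 1, "rx": 0, "ry": 0, "rz": 0}, {"dx": 0.68, "dy": -0.014, "dz": 1, "rx": 0, "ry": 0, "rz": 0}]}}

```text
clock: 10.8
tool_pos: [0.4209, 0.3425, 0.1495]
orientation: [-0.001, 0.077, 0.997, -0.001]
ft_force: [-0.5, 1.4, 0.2]
gripper_width: 0.998
grasp_force: 0.0
```

Request:
{"op": "servo_tool", "data": {"increments": [{"dx": 0, "dy": 0, "dz": 0.06, "rx": 0, "ry": 0, "rz": 0}, {"dx": 0, "dy": 0, "dz": 0.06, "rx": 0, "ry": 0, "rz": 0}, {"dx": 0, "dy": 0, "dz": 0.06, "rx": 0, "ry": 0, "rz": 0}, {"dx": 0, "dy": 0, "dz": 0.06, "rx": 0, "ry": 0, "rz": 0}, {"dx": 0, "dy": 0, "dz": 0.06, "rx": 0, "ry": 0, "rz": 0}, {"dx": 0, "dy": 0, "dz": 0.06, "rx": 0, "ry": 0, "rz": 0}, {"dx": 0, "dy": 0, "dz": 0.06, "rx": 0, "ry": 0, "rz": 0}, {"dx": 0, "dy": 0, "dz": 0.06, "rx": 0, "ry": 0, "rz": 0}], "fingers": -1, "force": 40}}

```text
clock: 11.6
tool_pos: [0.4208, 0.3435, 0.145]
orientation: [0.0, 0.077, 0.997, 0.0]
ft_force: [-0.8, -0.7, 6.3]
gripper_width: 0.247
grasp_force: 39.0
```

Request:
{"op": "servo_tool", "data": {"increments": [{"dx": 0, "dy": 0, "dz": 0, "rx": 0, "ry": 0, "rz": 0}, {"dx": 0, "dy": 0, "dz": 0, "rx": 0, "ry": 0, "rz": 0}]}}

```text
clock: 11.8
tool_pos: [0.4209, 0.3434, 0.145]
orientation: [0.0, 0.077, 0.997, 0.0]
ft_force: [-0.8, 0.0, 7.8]
gripper_width: 0.247
grasp_force: 39.0
```

The probe is held at 39 N. Next is a straight lift, then a check of how it hangs.

Request:
{"op": "servo_tool", "data": {"increments": [{"dx": 0, "dy": 0, "dz": -0.1, "rx": 0, "ry": 0, "rz": 0}, {"dx": 0, "dy": 0, "dz": -0.3, "rx": 0, "ry": 0, "rz": 0}, {"dx": 0, "dy": 0, "dz": -0.5, "rx": 0, "ry": 0, "rz": 0}, {"dx": 0, "dy": 0, "dz": -0.7, "rx": 0, "ry": 0, "rz": 0}, {"dx": 0, "dy": 0, "dz": -0.9, "rx": 0, "ry": 0, "rz": 0}, {"dx": 0, "dy": 0, "dz": -1, "rx": 0, "ry": 0, "rz": 0}]}}

```text
clock: 12.4
tool_pos: [0.4209, 0.3434, 0.2465]
orientation: [0.001, 0.077, 0.997, 0.001]
ft_force: [0.8, 0.1, -1.5]
gripper_width: 0.25
grasp_force: 39.2
```

Request:
{"op": "servo_tool", "data": {"increments": [{"dx": 0, "dy": 0, "dz": -0.2, "rx": 0, "ry": 0, "rz": 0}, {"dx": 0, "dy": 0, "dz": -0.4, "rx": 0, "ry": 0, "rz": 0}, {"dx": 0, "dy": 0, "dz": -0.6, "rx": 0, "ry": 0, "rz": 0}, {"dx": 0, "dy": 0, "dz": -0.6, "rx": 0, "ry": 0, "rz": 0}, {"dx": 0, "dy": 0, "dz": -0.6, "rx": 0, "ry": 0, "rz": 0}]}}

```text
clock: 12.9
tool_pos: [0.4206, 0.3433, 0.3037]
orientation: [-0.0, 0.077, 0.997, -0.0]
ft_force: [-0.3, -0.9, -1.3]
gripper_width: 0.249
grasp_force: 39.2
```

Run:
```python
from plan import *
np.set_printoptions(precision=4,suppress=True)
print(sensors.read_state()['grasp_force'],tool()[:3,3])
# stop 60 mm short (rack side) of hole, then over hole
plan([(.58,.13,.302,171.2),(.5965,.0685,.302,171.2)],share=1)
```

```text
39.210673570632935 [0.4206 0.3433 0.3037]
{'dx': -1.0, 'dy': -0.981, 'dz': 0.009, 'rx': -0.0, 'ry': -0.0, 'rz': 0.0}
{'dx': -0.901, 'dy': -0.883, 'dz': 0.009, 'rx': -0.0, 'ry': -0.0, 'rz': 0.0}
-- [0.58  0.13  0.302]
{'dx': -0.257, 'dy': -0.583, 'dz': -0.0, 'rx': -0.0, 'ry': -0.0, 'rz': 0.0}
-- [0.5965 0.0685 0.302 ]
```

Request:
{"op": "servo_tool", "data": {"increments": [{"dx": -0.2, "dy": -0.2, "dz": 0, "rx": 0, "ry": 0, "rz": 0}, {"dx": -0.45, "dy": -0.45, "dz": 0, "rx": 0, "ry": 0, "rz": 0}, {"dx": -0.7, "dy": -0.7, "dz": 0, "rx": 0, "ry": 0, "rz": 0}, {"dx": -0.9, "dy": -0.88, "dz": 0, "rx": 0, "ry": 0, "rz": 0}, {"dx": -1, "dy": -0.98, "dz": 0, "rx": 0, "ry": 0, "rz": 0}]}}

```text
clock: 13.4
tool_pos: [0.5053, 0.2294, 0.3027]
orientation: [-0.001, 0.077, 0.997, -0.001]
ft_force: [-0.2, 0.4, -2.5]
gripper_width: 0.246
grasp_force: 39.3
```

Request:
{"op": "servo_tool", "data": {"increments": [{"dx": -0.2, "dy": -0.2, "dz": 0, "rx": 0, "ry": 0, "rz": 0}, {"dx": -0.45, "dy": -0.45, "dz": 0, "rx": 0, "ry": 0, "rz": 0}, {"dx": -0.7, "dy": -0.7, "dz": 0, "rx": 0, "ry": 0, "rz": 0}, {"dx": -0.9, "dy": -0.88, "dz": 0, "rx": 0, "ry": 0, "rz": 0}, {"dx": -0.9, "dy": -0.88, "dz": 0, "rx": 0, "ry": 0, "rz": 0}]}}

```text
clock: 13.9
tool_pos: [0.5812, 0.1283, 0.3025]
orientation: [-0.001, 0.078, 0.997, -0.0]
ft_force: [0.0, 0.7, -0.9]
gripper_width: 0.246
grasp_force: 39.3
```

Request:
{"op": "servo_tool", "data": {"increments": [{"dx": -0.1, "dy": -0.2, "dz": 0, "rx": 0, "ry": 0, "rz": 0}, {"dx": -0.2, "dy": -0.4, "dz": 0, "rx": 0, "ry": 0, "rz": 0}, {"dx": -0.257, "dy": -0.583, "dz": 0, "rx": 0, "ry": 0, "rz": 0}, {"dx": -0.257, "dy": -0.583, "dz": 0, "rx": 0, "ry": 0, "rz": 0}, {"dx": -0.257, "dy": -0.583, "dz": 0, "rx": 0, "ry": 0, "rz": 0}, {"dx": -0.257, "dy": -0.583, "dz": 0, "rx": 0, "ry": 0, "rz": 0}]}}

```text
clock: 14.5
tool_pos: [0.5962, 0.07, 0.3041]
orientation: [-0.0, 0.076, 0.997, 0.0]
ft_force: [0.5, 0.1, -0.8]
gripper_width: 0.247
grasp_force: 39.4
```

Run:
```python
from plan import *
np.set_printoptions(precision=4,suppress=True)
M=tool(); t=M[:3,3]; print(t,M[:3,2])
out=[]
for n in("scene","side"):
    K,C=cam(n); im=read_camera(n); np.save("over_"+n,im)
    hp=proj(K,C,(.5965,.0685,.137))[0]; a=np.array([proj(K,C,(t[0],t[1],t[2]-.130+z))[0] for z in(0,.115)])
    x,y=(hp-[25,45]).astype(int); print(n,"crop",x,y,"hole",hp,"tip,collar pred",a.ravel())
    out.append(cv2.resize(im[y:y+75,x:x+50],(400,600),interpolation=cv2.INTER_CUBIC))
cv2.imwrite("pics/over.png",np.hstack(out))
```

```text
[0.5962 0.07   0.3041] [-0.0004  0.0002 -1.    ]
scene crop 310 167 hole [335.7179 212.1335] tip,collar pred [336.8485 204.9075 338.8975 179.5369]
side crop 290 129 hole [315.8806 174.17  ] tip,collar pred [315.3341 162.5477 314.9499 123.5077]
```

View pics/over.png

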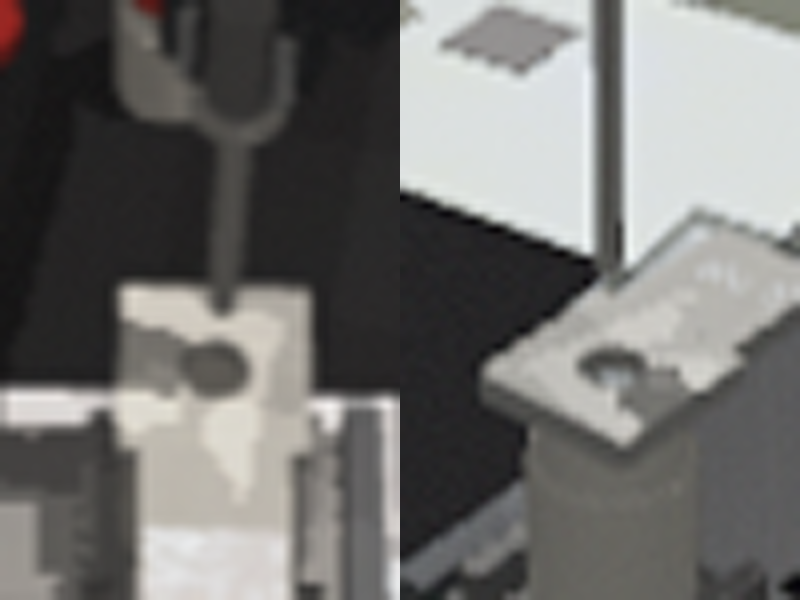

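The composite shows the stem tip at scene crop (223,306), with the hole at (216,368). In the side crop the tip is at (209,289) and the hole at (213,365). So the tip is above the hole and the probe upright. I'll measure the remaining offset to sub-pixel.

Run:
```python
from plan import *
from hole import dark
from scipy.optimize import least_squares
np.set_printoptions(precision=4,suppress=True)
t=tool()[:3,3]; L={}
for n,rows,sgn in(("scene",range(187,201),1),("side",range(134,158),-1)):
    K,C=cam(n); g=cv2.cvtColor(np.load(f"over_{n}.npy"),cv2.COLOR_BGR2GRAY).astype(float); m=[]
    for v in rows:
        u0=np.interp(v,*np.array([proj(K,C,(*t[:2],t[2]-.130+z))[0][::-1] for z in(.115,0)]).T)
        us=np.arange(int(u0)-6,int(u0)+8); w=sgn*(g[v,us]-np.median(g[v,us])); w[w<15]=0
        if w.sum(): m.append(((w*us).sum()/w.sum(),v))
    L[n]=np.array(m); print(n,len(m),L[n][::4].ravel())
def f(p):
    r=[]
    for n,m in L.items():
        q=np.array([proj(*cam(n),(p[0]+p[2]*z,p[1]+p[3]*z,.174+z))[0] for z in np.linspace(-.01,.125,20)])
        o=np.argsort(q[:,1]); r.append(np.interp(m[:,1],q[o,1],q[o,0])-m[:,0])
    return np.concatenate(r)
s=least_squares(f,[*t[:2],0,0]); s2=least_squares(lambda p:f([*p,0,0]),t[:2])
print("free tilt",s.x,np.std(s.fun)," upright",s2.x,np.std(s2.fun)," tcp",t)
hs=[]
for n,u,w in(("scene",(336.5,212.7),8),("side",(316,174.3),10)):
    c,e=dark(np.load(f"over_{n}.npy"),u,w,150 if n=="side" else 120); hs.append((n,c)); print(n,c,e)
h=least_squares(lambda p:np.concatenate([proj(*cam(n),(*p,.137))[0]-c for n,c in hs]),[.5965,.0685]); print("hole",h.x,h.fun)
```

```text
scene 14 [338.8557 187.     338.4651 191.     338.0906 195.     337.6063 199.    ]
side 24 [314.5802 134.     315.5979 138.     315.6092 142.     315.613  146.
 315.6084 150.     315.6062 154.    ]
free tilt [ 0.5988  0.0711 -0.0051  0.0041] 0.15942766226462982  upright [0.5986 0.0713] 0.16611472860227156  tcp [0.5963 0.0698 0.3042]
scene [333.7946 211.7058] [ 7.4853 13.9735]
side [319.3064 177.8418] [10.3529 16.9982]
hole [0.5964 0.0587] [-1.636  -0.2207 -1.1303 -2.0334]
```

Run:
```python
from plan import *
np.set_printoptions(linewidth=200)
G={n:cv2.cvtColor(np.load(f"over_{n}.npy"),cv2.COLOR_BGR2GRAY) for n in("scene","side")}
print("scene u330-344, v198-220");[print(v,G["scene"][v,330:345]) for v in range(198,221)]
print("side u308-325, v154-182");[print(v,G["side"][v,308:326]) for v in range(154,182)]
```

```text
scene u330-344, v198-220
198 [36 34 33 33 32 35 58 73 74 68 51 37 36 36 36]
199 [35 31 33 33 33 38 59 74 74 68 51 37 36 37 35]
200 [34 31 31 32 34 39 60 73 74 64 46 35 34 36 35]
201 [38 38 38 36 35 40 59 72 73 63 46 38 38 38 38]
202 [95 95 94 87 78 74 71 72 74 73 77 79 79 78 79]
203 [177 177 177 166 150 130  98  74  75 103 134 144 145 144 144]
204 [204 204 204 204 190 155 105  72  76 123 161 169 169 169 170]
205 [204 204 204 205 203 180 127  82  90 139 172 179 178 174 171]
206 [204 204 203 203 205 201 171 134 146 183 202 203 201 190 179]
207 [189 196 203 203 204 204 202 201 201 203 204 203 203 202 199]
208 [124 160 187 197 202 198 194 193 197 202 202 201 200 200 200]
209 [112 117 125 161 182 165 145 141 163 186 199 204 204 204 199]
210 [113 112 107 102 100  95  87  82  92 123 173 203 207 205 190]
211 [112 111  97  81  83  86  83  78  75  82 134 184 202 198 181]
212 [118 115  96  81  87  90  90  89  86  79 100 165 200 189 171]
213 [130 126 106  88  89  90  91  90  89  84  93 156 196 187 170]
214 [128 127 125 109  91  89  89  89  88  89 108 165 197 184 167]
215 [130 132 160 151 107  92
[... 1875 characters left out ...]
73 [192 194 195 192 158 114  82  74  78  82  78  94 144 190 184 193 194 192]
174 [191 192 194 186 113  74  78  80  81  82  82  73 106 176 169 180 181 202]
175 [191 191 192 187 131  95  89 124 130 121 119  92 102 126 127 126 122 197]
176 [192 192 192 194 176 149 112 140 161 151 147 114 112 131 131 131 127 175]
177 [182 192 194 193 194 186 165 162 178 146 129 116 113 124 126 126 122 128]
178 [170 183 193 194 193 193 194 194 198 138 112 114 114 114 113 114 114 118]
179 [147 162 183 194 194 193 194 193 196 134 108 111 114 115 116 113 105  92]
180 [ 89 123 146 177 185 194 194 193 195 167 164 125 112 116 112  99  85  79]
181 [ 78  76  88 122 145 177 193 196 195 195 198 174 128 108  94  81  79  78]
```

Run:
```python
from plan import *
from scipy.optimize import least_squares
np.set_printoptions(precision=4,suppress=True)
m=dict(scene=((337.2,204.5),(336.5,212.65)),side=((315.75,163.7),(316.0,174.65)))
b=(.597,.069)
def f(p):
    r=[]
    for n,(t,h) in m.items():
        r+=list(proj(*cam(n),(b[0]+p[0],b[1]+p[1],.137+p[2]))[0]-proj(*cam(n),(*b,.137))[0]-np.subtract(t,h))
    return np.array(r+[(p[2]-.037)/.001*.5])
s=least_squares(f,[0,0,.037]); print("tip-hole",s.x*1000,"mm res px",s.fun)
```

```text
tip-hole [-2.1771 -0.7345 37.0926] mm res px [-0.2623  0.2035 -0.3091 -0.066   0.0463]
```

```bash
python3 -c "
from plan import *
print(tool()[:3,3]); plan([(.5982,.0702,.274,171.2)])"
```

```text
[0.59625956 0.06982418 0.30424012]
{'dx': -0.019, 'dy': 0.007, 'dz': 0.302, 'rx': 0.0, 'ry': -0.0, 'rz': 0.002}
-- [0.5982 0.0702 0.274 ]
```

Request:
{"op": "servo_tool", "data": {"increments": [{"dx": -0.019, "dy": 0.007, "dz": 0, "rx": 0, "ry": 0, "rz": 0}, {"dx": -0.019, "dy": 0.007, "dz": 0.1, "rx": 0, "ry": 0, "rz": 0}, {"dx": -0.019, "dy": 0.007, "dz": 0.2, "rx": 0, "ry": 0, "rz": 0}, {"dx": -0.019, "dy": 0.007, "dz": 0.3, "rx": 0, "ry": 0, "rz": 0}, {"dx": -0.019, "dy": 0.007, "dz": 0.3, "rx": 0, "ry": 0, "rz": 0}, {"dx": -0.019, "dy": 0.007, "dz": 0.3, "rx": 0, "ry": 0, "rz": 0}]}}

```text
clock: 15.2
tool_pos: [0.5984, 0.0693, 0.274]
orientation: [-0.0, 0.077, 0.997, -0.0]
ft_force: [0.3, -0.4, -1.2]
gripper_width: 0.245
grasp_force: 39.4
```

Run:
```python
from plan import *
np.set_printoptions(linewidth=200,precision=4,suppress=True)
t=tool()[:3,3]; print(t)
G={n:cv2.cvtColor(read_camera(n),cv2.COLOR_BGR2GRAY) for n in("scene","side")}
for n in G: print(n,"tip pred",proj(*cam(n),(*t[:2],t[2]-.13))[0])
print("scene u329-343");[print(v,G["scene"][v,329:344]) for v in range(200,219)]
print("side u308-324");[print(v,G["side"][v,308:325]) for v in range(164,180)]
```

```text
[0.5984 0.0693 0.274 ]
scene tip pred [335.9901 211.4393]
side tip pred [316.2132 171.6628]
scene u329-343
200 [33 32 31 31 32 32 45 65 74 74 60 40 35 36 36]
201 [39 38 39 39 37 35 50 67 73 72 60 42 38 39 37]
202 [95 93 95 94 87 78 74 70 72 72 75 78 79 79 79]
203 [178 177 177 177 166 150 122  86  72  76 118 144 145 144 145]
204 [204 204 204 204 204 191 146  87  71  84 143 177 174 170 169]
205 [204 204 204 205 205 203 157  82  71  96 167 203 191 179 179]
206 [204 204 203 203 205 203 158  81  69  98 168 204 204 203 202]
207 [202 204 203 203 204 199 152  80  71 102 169 203 204 202 202]
208 [189 190 189 189 196 186 134  77  74 115 174 202 201 200 201]
209 [121 122 121 125 161 170 124  75  74 111 167 199 205 204 203]
210 [112 112 112 107 102  97  83  72  73  85 121 173 203 207 205]
211 [112 113 111  97  80  80  78  73  73  76  83 134 185 202 201]
212 [112 113 110  94  80  86  83  77  77  81  79  99 165 201 203]
213 [112 113 109  96  88  89  88  85  86  89  85  92 156 197 203]
214 [114 114 114 106  95  90  89  89  89  89  88 107 165 198 200]
215 [129 129 129 123 105  89  89  90  90  93 107
[... 713 characters left out ...]
2  79 100 198 204 203 197 184 182]
171 [170 167 178 181 191 190 190 125  86  79 129 194 206 199 184 182 183]
172 [180 180 191 194 189 170 153 107  85  84 130 161 178 161 156 180 182]
173 [192 193 194 192 159 113  82  77  81  85  83  94  86 108  93 156 192]
174 [191 192 194 185 113  73  78  82  81  82  85  77  70 126 117 124 176]
175 [191 191 193 187 132  94  89 125 130 120 120  94  86 120 124 127 126]
176 [194 193 192 194 176 149 114 140 161 151 146 116 108 114 112 120 129]
177 [185 193 194 193 194 186 165 162 178 145 129 117 114 114 113 114 121]
178 [170 183 193 194 194 193 194 193 196 170 122 111 112 114 115 114 115]
179 [148 161 182 194 194 193 193 192 192 196 172 125 113 115 117 112 107]
```

Both views put the tip within about 1.5 mm of the axis. I'll shift 0.5 mm and descend slowly.

Request:
{"op": "servo_tool", "data": {"increments": [{"dx": 0.005, "dy": 0, "dz": 0.05, "rx": 0, "ry": 0, "rz": 0}, {"dx": 0.005, "dy": 0, "dz": 0.12, "rx": 0, "ry": 0, "rz": 0}, {"dx": 0.005, "dy": 0, "dz": 0.2, "rx": 0, "ry": 0, "rz": 0}, {"dx": 0.005, "dy": 0, "dz": 0.28, "rx": 0, "ry": 0, "rz": 0}, {"dx": 0.005, "dy": 0, "dz": 0.36, "rx": 0, "ry": 0, "rz": 0}]}}

```text
clock: 15.8
tool_pos: [0.5979, 0.0694, 0.2374]
orientation: [-0.0, 0.077, 0.997, -0.0]
ft_force: [0.3, 0.7, -0.1]
gripper_width: 0.244
grasp_force: 39.4
```

Request:
{"op": "servo_tool", "data": {"increments": [{"dx": 0, "dy": 0, "dz": 0.1, "rx": 0, "ry": 0, "rz": 0}, {"dx": 0, "dy": 0, "dz": 0.2, "rx": 0, "ry": 0, "rz": 0}, {"dx": 0, "dy": 0, "dz": 0.3, "rx": 0, "ry": 0, "rz": 0}, {"dx": 0, "dy": 0, "dz": 0.37, "rx": 0, "ry": 0, "rz": 0}, {"dx": 0, "dy": 0, "dz": 0.39, "rx": 0, "ry": 0, "rz": 0}, {"dx": 0, "dy": 0, "dz": 0.39, "rx": 0, "ry": 0, "rz": 0}, {"dx": 0, "dy": 0, "dz": 0.39, "rx": 0, "ry": 0, "rz": 0}]}}

```text
clock: 16.5
tool_pos: [0.5982, 0.0694, 0.1997]
orientation: [0.0, 0.077, 0.997, -0.0]
ft_force: [0.5, -0.6, -1.1]
gripper_width: 0.247
grasp_force: 39.4
```

Run:
```python
from plan import *
np.set_printoptions(linewidth=200,precision=4,suppress=True)
s=sensors.read_state(); t=tool(); print(t[:3,3],t[:3,2],s['ft_force'],s['moment'],s['grasp_force'],s['clock'])
G={n:cv2.cvtColor(read_camera(n),cv2.COLOR_BGR2GRAY) for n in("scene","side")}
print("scene u329-343");[print(v,G["scene"][v,329:344]) for v in range(203,219)]
print("side u308-324");[print(v,G["side"][v,308:325]) for v in range(164,180)]
```

```text
[0.5982 0.0694 0.1997] [ 0.0005 -0.0001 -1.    ] [ 0.5169 -0.6499 -1.0504] [0.0037 0.007  0.0447] 39.43251371383667 16.5
scene u329-343
203 [116 165 163 105  70  52  50  51  52  51  50  46  59  73  92]
204 [119 170 175 119  76  60  52  49  51  49  51  53  64  85 145]
205 [117 169 181 130  84  72  64  58  57  55  60  69  77 111 172]
206 [117 161 187 154  98  79  80  78  88  85  85  90  94 145 191]
207 [112 117 121 116  98  91  87  86 122 122 121 129 135 176 202]
208 [113 112 111 112 113 121 106  80  82  97 136 168 187 199 201]
209 [114 114 115 114 111 103  85  73  75 110 165 199 205 205 205]
210 [113 115 114 109  97  81  73  72  73  85 122 169 193 201 206]
211 [112 113 111  98  80  75  74  72  72  72  77  95 119 160 186]
212 [111 108 106  91  80  83  78  73  74  76  76  78  97 115 124]
213 [ 95  83  81  81  85  84  77  73  74  80  84  83  95 109 110]
214 [ 78  76  76  79  85  84  75  74  73  82  89  90 101 109 110]
215 [ 79  79  79  80  84  81  74  72  73  81  88  96 106 111 129]
216 [117 117 113 108 108  94  77  72  73  76  80  94 106 116 164]
217 [186 186 178 170 165 141  96  77  77
[... 589 characters left out ...]
2  82  74 136 168 176 181 183 182]
171 [180 182 174 125 108 108 113  91  81  83  77  73 134 166 175 181 182]
172 [193 197 132 107 111 105 101  91  82  83  76  78  75 136 166 182 184]
173 [194 195 169 158 113  88  81  87  87  83  81  79  76  74 134 176 185]
174 [190 192 198 189 113  74  81  87  88  84  78  76  74  78  73 136 158]
175 [191 191 193 188 132  95  92  88  88  82  85  89  76  77  76  73  84]
176 [193 192 191 194 177 153 109  91  90  86  96 107 100  98  99  97  80]
177 [194 194 193 192 194 186 164 116 103 104 104 114 115 117 116 117 101]
178 [195 195 193 193 192 194 198 136 113 117 117 115 115 115 115 116 117]
179 [170 185 194 195 193 194 197 172 125 113 115 116 115 116 115 114 108]
```

The stem is inside the hole with no contact force. In both views it is within about 1.5 mm of the hole's centre. I'll make one small trim, let it settle and hand in.

Request:
{"op": "servo_tool", "data": {"increments": [{"dx": 0.006, "dy": 0, "dz": 0, "rx": 0, "ry": 0, "rz": 0}, {"dx": 0.006, "dy": 0, "dz": 0, "rx": 0, "ry": 0, "rz": 0}, {"dx": 0.006, "dy": 0, "dz": 0, "rx": 0, "ry": 0, "rz": 0}, {"dx": 0.006, "dy": 0, "dz": 0, "rx": 0, "ry": 0, "rz": 0}, {"dx": 0.006, "dy": 0, "dz": 0, "rx": 0, "ry": 0, "rz": 0}]}}

```text
clock: 17.1
tool_pos: [0.5974, 0.0695, 0.1993]
orientation: [0.0, 0.077, 0.997, -0.0]
ft_force: [0.6, 0.1, -1.1]
gripper_width: 0.247
grasp_force: 39.4
```

```bash
python3 -c "
from h import *
s=sensors.read_state(); print(s['tool_pos'],s['ft_force'],s['grasp_force'],abs(s['joint_velocities']).max())
print(ticket.hand_in())"
```

```text
[0.59740059 0.06946944 0.1993254 ] [ 0.61137133  0.09408417 -1.12104567] 39.43184316158295 0.0018605710156705823
the job is handed in; nothing more can be done
None
```

I handed the job in at about 17 s on the robot's clock, with the carrier home against the stop and the probe held still and upright through the guide hole; by my camera estimate its tip is about 1 mm off the hole's axis and 32 mm above the jar floor, but hand-in returned no verdict.

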